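Park the rolling-mill roll in its cradle

ROBOT

A 6-joint arm with a two-finger parallel gripper is mounted at the origin on the work surface. World frame = base frame: x ahead of the robot, y to its left, z up, the work surface at z = 0. Lengths are in m, angles in rad, forces in N, time in s.
With the tool pointing down it reaches from about 0.375 to 0.975 m from the base axis. Payload 3.8 kg.
Tool frame: the origin (TCP) lies midway between the tips of the shut fingers; the grasp point (between the pads) lies 19 mm behind it; z points along the fingers, y is the line along which they close (so a half turn about z gives the same grasp; the last joint's range is limited). The gripper opens to 88 mm and grips with 3 to 60 N. Pads are 18 mm wide; open, the fingers measure 123 mm over their backs; the gripper's body (75 mm by 187 mm) begins 45 mm behind the grasp point.
Start: joints at [-1.341, 0.264, 1.604, -0, 1.274, -0.037], TCP at [0.178, -0.651, 0.239] pointing down, gripper open.
Joint ranges: [-2.63, 2.63], [-0.94, 2.18], [0.31, 2.57], [-1.31, 4.45], [0, 2.66], [-2.55, 2.55]. Speed limits (rad/s): [2.57, 2.57, 3.14, 3.14, 3.14, 3.14].

INTERFACE

Orientations are given as a rotation vector (axis times angle).
In Python, from cell import manip, inverse_kinematics, cams, order gives the robot as it stands. Calls block until the motion is done:
- manip.move_pose(position, orientation): joint-space move of the TCP to a pose.
- manip.move_linear(position, rate=0.15, rot=None): straight line of the TCP; rot=None keeps the orientation; rate is the mean speed in m/s.
- manip.set_joints(angles): joint-space move.
- manip.set_gripper(opening, force=None): finger opening in m; force is the grip in N (None keeps the last); returns when the fingers have stopped.
- manip.dwell(seconds).
- inverse_kinematics(position, orientation): joint angles nearest the present ones, or None.
- manip.state(): the state.
- cams.capture(name): name is "scene" or "top"; returns a dict with "image" (420x560x3 uint8, blue, green, red), "z_map" (420x560 float32, m along the optical axis (not along the pixel's ray), 0 where there is no reading), "intrinsics" (3x3 intrinsics, pixels), "position" and "orientation" of the camera in the world. Camera axes: x right, y down, z forward; pixel columns grow to the right and rows downward; lengths in m; the calibration is good to about 2 mm. A picture is of the moment at which its call begins.
A pose or a line that the arm cannot do raises manip.IKError and nothing moves.
- order.close_job(): hands the job in; it is judged then, once.
The state is a dict: "clock": time; "joint_pos": joint angles; "joint_velocities": joint speeds; "tau": joint torques, N m; "tool_pos": TCP position; "tcp_rot": TCP orientation; "contact_force": force on the tool from outside, world axes, zero at the start; "moment": the same for the moment, N m; "gripper_width": finger opening in m; "grasp_force": force on a finger pad.
Only numpy, scipy, OpenCV 4.12 (cv2) and the standard library are available. Lean on these libraries where they do the work, as an engineer would, in place of code of your own. Each camera call takes 0.05 s, during which the arm holds its last target. There are 200 camera calls.

TASK

The steel roll from the rolling mill lies at the foot of its wooden cradle. With the fingertips behind it, slowly and gently push it up the slope, keeping the fingers on it so that it never runs back by itself, until it drops into the seat against the stop; then take the hand away and leave the roll there. Only push: do not squeeze or lift the roll, and do not disturb the jar, tin and brass sleeve beside the cradle.

Things in the scene. Friction and masses are not known exactly. Their poses are not given: they have to be found in the camera images.
- cradle: Wooden cradle fixed to the bench, 313 mm long, 120 mm wide. Origin: on the bench top, mid-width, at the foot line of its slope; x points level uphill, y across, z up. Along x: level landing -115 to 0 mm, 10 mm high, with a 5 mm lip at its low end; slope 0 to 140; seat 140 to 174; stop. Rails 10 mm thick stand 18 mm above landing and slope, either side of a channel 100 mm wide.
- roll: Loose polished, slippery steel roll, about 0.7 kg: cylinder 40 mm in diameter, 70 mm long, with a neck (18 mm diameter, 12 mm long) at each end. Origin: on its axis, mid-length; y is its axis (x, z turn as it rolls). It starts at rest on the landing, across the channel, its axis 35 to 60 mm before the slope's foot. It rolls freely: let go on the slope it rolls back.
- seat (a point): Where the roll's axis is (mid-length) when home: 153.5 mm uphill of the cradle's origin, 44.7 mm above the bench. The seat is a level pocket 34 mm long, 5 mm lower than the slope's crest, before the upright stop (18 mm thick, top 62 mm above the bench). Once pushed over the crest the roll drops in by itself and stays.
- slope (a point): Point on the foot line of the slope, mid-width, on its surface (10 mm above the bench, over the cradle's origin); x points up along the slope, z square to its surface. The slope is straight, 8 degrees, 140 mm long in plan, and ends in a crest 29.7 mm above the bench.
- jar: Loose amber glass jar with a black cap, 40 mm diameter, 55 mm high, beside the cradle; origin: centre of its underside. Leave alone.
- tin: Loose low round aluminium tin, 48 mm diameter, 22 mm high, beside the cradle; origin: centre of its underside. Leave alone.
- sleeve: Loose upright brass sleeve, 32 mm diameter, 22 mm bore, 32 mm high, beside the cradle; origin: centre of its underside. Leave alone.
Mind the look-alikes: they are no part of the job. What is meant by the roll is not blue, and is the larger of those in its own colour.

How it is judged:
By the outcome, as a careful person would: the job done as asked, in the order asked, and still so for the second after the job is handed in, with the robot touching nothing.
It also fails if it takes over 40 s, if anything falls off the work surface, if the arm or the gripper's body presses on something with over 40 N, if the wrist force passes 120 N, or if a joint passes its speed limit or range.

## Working session

There is one attempt and no reset: what is moved stays moved. The work goes in short steps, each a Python script; the robot and the scene stay as the last script left them, time stands still between calls to the robot, and variables do not carry over. Pictures are saved under pics/ and viewed, at most 10 in all, crops included, and the job is handed in when it is done.

```bash
ls; mkdir -p pics
python3 - <<'E'
from cell import manip,cams
import cv2,numpy as np
for n in("scene","top"):
    c=cams.capture(n); cv2.imwrite(f"pics/{n}0.png",c["image"]); np.savez(f"{n}0.npz",**c)
    print(n,c["intrinsics"].tolist(),c["position"],c["orientation"])
s=manip.state();print(s["clock"],s["tool_pos"],s["tcp_rot"],s["gripper_width"])
E
```

```text
pics
scene [[401.62906364028834, 0.0, 288.1978065407581], [0.0, 401.62906364028834, 207.35872641659807], [0.0, 0.0, 1.0]] [ 0.92567195 -0.38512335  0.50229852] [-2.16637501 -0.88573359  0.40883409]
top [[410.2683406598282, 0.0, 286.93293678788933], [0.0, 410.2683406598282, 216.3526582158217], [0.0, 0.0, 1.0]] [ 0.51245108 -0.03980186  0.73084893] [-2.17833423  2.11862827 -0.05060178]
0.1 [ 0.17780512 -0.65050186  0.23750721] [-3.11171183e+00 -4.17571097e-01  3.06885356e-04] 0.08834602161503281
```

View pics/top0.png

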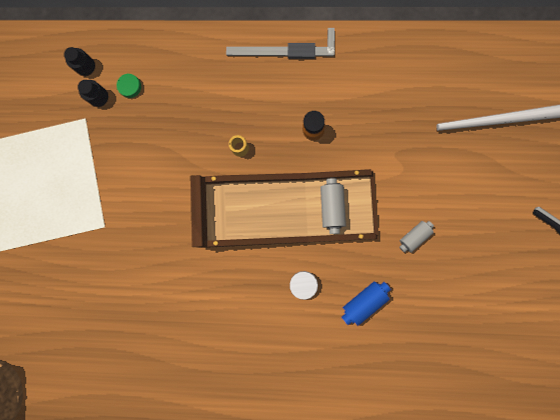

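View pics/scene0.png

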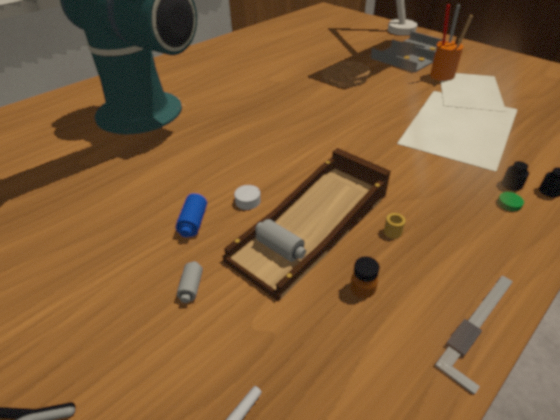

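Roll candidates in the top view:
- Grey roll on the cradle landing, (334,205).
- Small grey roll on the bench, (417,237).
- Blue roll, (367,303).

The roll I want is the larger grey one at (334,205). The stop is at the left (198,212). The tin is at (304,286), the jar at (314,125) and the sleeve at (238,145).

```bash
cat > h.py <<'E'
import numpy as np,cv2
from scipy.spatial.transform import Rotation as R
def cloud(c):
    K=c["intrinsics"];z=c["z_map"];v,u=np.mgrid[:z.shape[0],:z.shape[1]]
    p=np.stack([(u-K[0,2])/K[0,0]*z,(v-K[1,2])/K[1,1]*z,z],-1)
    return p@R.from_rotvec(c["orientation"]).as_matrix().T+c["position"]
def ray(c,uv,h):
    K=c["intrinsics"];d=np.linalg.inv(K)@[uv[0],uv[1],1];d=R.from_rotvec(c["orientation"]).as_matrix()@d
    return c["position"]+d*(h-c["position"][2])/d[2]
E
python3 - <<'E'
from h import *
c=dict(np.load("top0.npz"));P=cloud(c);im=c["image"]
print("bench z",np.median(P[300:400,100:250,2]))
hsv=cv2.cvtColor(im,cv2.COLOR_BGR2HSV)
m=np.zeros(im.shape[:2],bool);m[165:252,185:385]=1
m&=(P[...,2]>.006)
n,l,st,_=cv2.connectedComponentsWithStats(m.astype(np.uint8));k=1+st[1:,4].argmax();m=l==k
for nm,pts in(("depth",P[m][:,:2]),):
    r=cv2.minAreaRect((pts*1000).astype(np.float32));print(nm,r,cv2.boxPoints(r).tolist())
# profile
for u in range(188,384,6): print(u,np.round(P[208,u]*1000,0).tolist(),end=" ")
print()
for v in range(165,252,3): print(v,np.round(P[v,270]*1000,0).tolist(),end=" ")
cv2.imwrite("pics/crop.png",cv2.resize(im[155:260,180:390],None,fx=3.8,fy=3.8,interpolation=cv2.INTER_CUBIC))
E
```

```text
bench z -1.3461912167278545e-05
depth ((582.1201171875, -1.089263916015625), (144.95559692382812, 313.42657470703125), 4.476224422454834) [[497.63262939453125, 149.4894561767578], [522.0941772460938, -162.98109436035156], [666.6076049804688, -151.66798400878906], [642.1460571289062, 160.8025665283203]]
188 [593.0, 178.0, -1.0] 194 [587.0, 149.0, 61.0] 200 [587.0, 139.0, 60.0] 206 [591.0, 138.0, 23.0] 212 [591.0, 127.0, 25.0] 218 [592.0, 117.0, 25.0] 224 [592.0, 106.0, 27.0] 230 [592.0, 95.0, 29.0] 236 [592.0, 85.0, 28.0] 242 [593.0, 75.0, 24.0] 248 [593.0, 65.0, 20.0] 254 [593.0, 54.0, 24.0] 260 [594.0, 44.0, 22.0] 266 [594.0, 33.0, 20.0] 272 [594.0, 23.0, 21.0] 278 [595.0, 12.0, 18.0] 284 [596.0, 2.0, 15.0] 290 [596.0, -9.0, 14.0] 296 [596.0, -19.0, 12.0] 302 [597.0, -30.0, 9.0] 308 [597.0, -40.0, 11.0] 314 [597.0, -51.0, 10.0] 320 [598.0, -61.0, 10.0] 326 [594.0, -70.0, 44.0] 332 [593.0, -80.0, 50.0] 338 [594.0, -90.0, 48.0] 344 [596.0, -101.0, 35.0] 350 [599.0, -114.0, 12.0] 356 [599.0, -124.0, 11.0] 362 [599.0, -135.0, 11.0] 368 [600.0, -146.0, 8.0] 374 [599.0, -155.0, 15.0] 380 [602.0, -168.0, -1.0] 
165 [675.0, 31.0, 1.0] 168 [670.0, 30.0, 1.0] 171 [664.0, 30.0, 1.0] 174 [651.0, 26.0, 38.0] 177 [646.0, 27.0, 35.0] 180 [642.0, 27.0, 32.0] 183 [639.0, 28.0, 19.0] 186 [634.0, 28.0, 18.0] 189 [628.0, 27.0, 19.0] 192 [623.0, 27.0, 19.0] 195 [617.0, 27.0, 21.0] 198 [612.0, 27.0, 18.0] 201 [607.0, 27.0, 18.0] 204 [601.0, 26.0, 20.0] 207 [596.0, 26.0, 20.0] 210 [591.0, 26.0, 19.0] 213 [586.0, 26.0, 19.0] 216 [580.0, 26.0, 20.0] 219 [575.0, 26.0, 20.0] 222 [570.0, 25.0, 19.0] 225 [565.0, 25.0, 18.0] 228 [559.0, 25.0, 19.0] 231 [554.0, 25.0, 18.0] 234 [549.0, 25.0, 17.0] 237 [544.0, 24.0, 20.0] 240 [538.0, 23.0, 38.0] 243 [533.0, 22.0, 38.0] 246 [528.0, 26.0, 2.0] 249 [523.0, 25.0, 0.0]
```

View pics/crop.png

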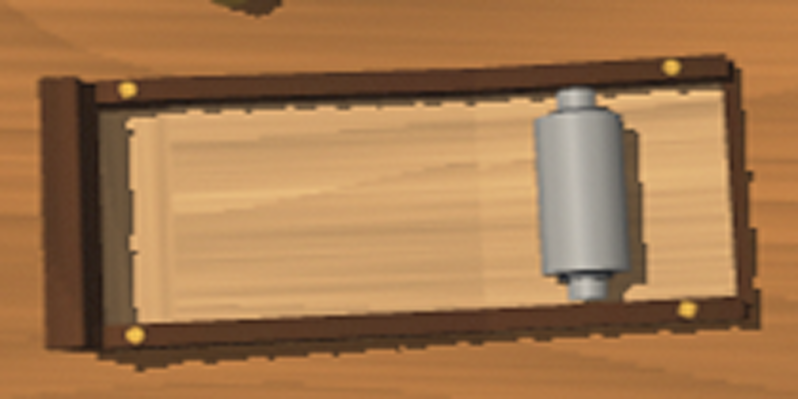

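The crop confirms the choice: it is the large grey roll with a neck at each end, lying across the landing at crop (582,193). The lip is at the right (738,190) and the stop at the left (62,215). Next I compute the poses.

Run:
```python
from h import *
from cell import manip,inverse_kinematics
c=dict(np.load("top0.npz"));im=c["image"]
px=lambda q:((q[0]+.5)/3.8-.5+180,(q[1]+.5)/3.8-.5+155)
s=[ray(c,px(q),.062)[:2] for q in((40,79),(46,350),(79,78),(85,347))]
print("stop top corners mm",np.round(np.array(s)*1000,1).tolist())
hsv=cv2.cvtColor(im,cv2.COLOR_BGR2HSV)
# brass screws
b=cv2.inRange(hsv,(18,120,150),(32,255,255));b[:165]=0;b[255:]=0;b[:,:190]=0;b[:,390:]=0
n,_,st,ce=cv2.connectedComponentsWithStats(b)
hh=lambda u:.0475-.0 if u<280 else .029
S=[ray(c,q,hh(q[0]))[:2] for q,t in zip(ce[1:],st[1:]) if 5<t[4]<60]
print("screws",np.round(np.array(S)*1000,1).tolist())
# lip/rail ends at z=.028
e=[ray(c,px(q),.028)[:2] for q in((728,56),(744,303))];print("rail ends",np.round(np.array(e)*1000,1).tolist())
g=cv2.inRange(hsv,(0,0,70),(180,60,255));g[:170]=0;g[242:]=0;g[:,:315]=0;g[:,352:]=0
n,l,st,ce=cv2.connectedComponentsWithStats(g);k=1+st[1:,4].argmax()
r=cv2.minAreaRect(np.argwhere(l==k)[:,::-1].astype(np.float32));print("roll px",r,st[k])
bx=cv2.boxPoints(r);print("roll mm",np.round(ray(c,r[0],.03)*1000,1),[np.round(ray(c,q,.03)[:2]*1000,1).tolist() for q in bx])
# point fit from rolls body rows
P=cloud(c);t=P[(l==k)&(P[...,2]>.040)];print("cyl top pts",len(t),np.round(np.median(t,0)*1000,1),cv2.fitLine(t[:,:2].astype(np.float32),2,0,.01,.01).ravel())
# stop/rails by depth
for lo,hi,nm,reg in((.05,.075,"stop",(165,255,185,215)),):
    M=np.zeros(im.shape[:2],bool);M[reg[0]:reg[1],reg[2]:reg[3]]=1;M&=(P[...,2]>lo)&(P[...,2]<hi)
    print(nm,cv2.minAreaRect((P[M][:,:2]*1000).astype(np.float32)))
```

```text
stop top corners mm [[641.1, 158.2], [522.2, 149.3], [642.0, 140.9], [524.0, 132.3]]
screws [[658.8, -122.0], [639.8, 122.5], [549.8, -130.4], [530.5, 114.1]]
rail ends [[664.8, -147.4], [552.8, -155.7]]
roll px ((332.7198486328125, 205.51751708984375), (55.51667785644531, 22.830453872680664), 86.42366790771484) [ 321  178   25   56 1088]
roll mm [600.1 -82.4  30. ] [[646.5, -58.9], [649.9, -98.0], [554.5, -105.5], [551.0, -67.0]]
cyl top pts 882 [598.9 -81.1  47.8] [ 0.9980525   0.06237984  0.59886706 -0.08104454]
stop ((583.7672119140625, 137.81683349609375), (119.96895599365234, 36.73492431640625), 4.4271111488342285)
```

```bash
cat >> h.py <<'E'
O=np.array([.5967,-.0372]);U=np.array([-.0781,.9969]);A=np.array([.9969,.0781])
def W(x,z): return np.array([*(O+x*U),z])
def rot(s):
    y=np.array([*A,0])*s;z=np.array([0,0,-1.]);return R.from_matrix(np.stack([np.cross(y,z),y,z],1)).as_rotvec()
E
python3 - <<'E'
from h import *
from cell import manip,inverse_kinematics,cams
q0=np.array(manip.state()["joint_pos"]);best=None
for s in(1,-1):
    q=inverse_kinematics(W(-.082,.13),rot(s));print(s,None if q is None else np.round(q,2))
    if q is not None and (best is None or abs(q[5])<abs(best[1][5])):best=(s,q)
s=best[0];print("use",s)
for p in(W(-.082,.017),W(.120,.037)):print(np.round(inverse_kinematics(p,rot(s)),2))
manip.set_gripper(.030)
manip.move_pose(W(-.082,.13),rot(s))
manip.move_linear(W(-.082,.017),rate=.08)
t=manip.state();print(t["clock"],t["tool_pos"],W(-.082,.017),t["contact_force"],t["gripper_width"])
for n in("top","scene"):
    c=cams.capture(n);cv2.imwrite(f"pics/{n}1.png",c["image"])
    if n=="scene":cv2.imwrite("pics/s1c.png",cv2.resize(c["image"][130:310,180:420],None,fx=3,fy=3))
E
```

```text
1 [-0.24  0.24  1.84 -0.    1.06 -0.31]
-1 None
use 1
[-0.24  0.37  1.91 -0.    0.86 -0.31]
[ 0.1   0.31  1.95 -0.    0.88  0.02]
5.075 [ 0.60367461 -0.11908152  0.01769659] [ 0.6031042 -0.1189458  0.017    ] [0.8599828  0.26246263 0.14361662] 0.030036338982545437
```

View pics/s1c.png

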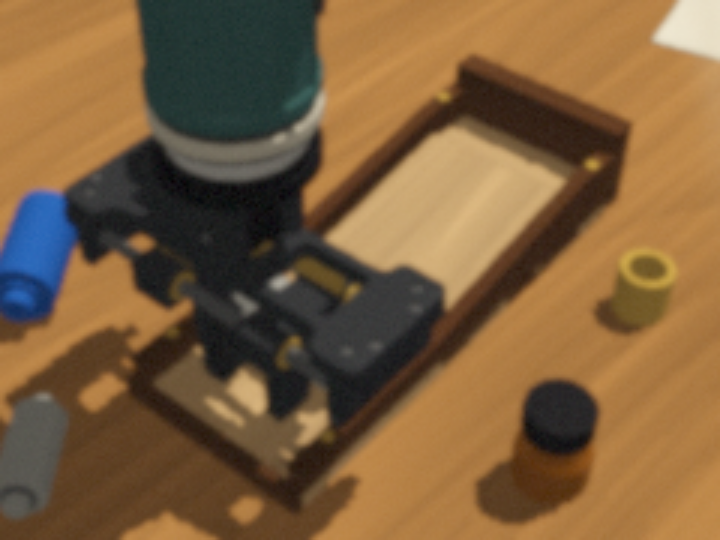

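The two fingertips are inside the channel behind the roll, at crop (220,360) and (285,390). They are clear of the rails, and the jar (555,450) and sleeve (645,285) are well clear. Next is one slow continuous push.

Run:
```python
from h import *
from cell import manip,cams
manip.move_linear(W(.120,.037),rate=.018)
t=manip.state();print(t["clock"],t["tool_pos"],t["contact_force"])
c=cams.capture("scene");cv2.imwrite("pics/s2c.png",cv2.resize(c["image"][130:310,180:420],None,fx=3,fy=3))
```

```text
16.6 [0.58733672 0.08243816 0.03700828] [ 0.78517972 -0.0332506   0.09813168]
```

View pics/s2c.png

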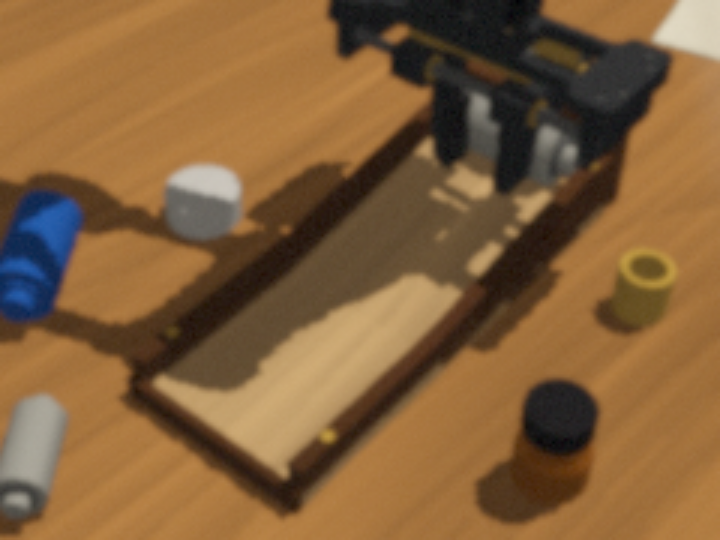

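The roll is up against the stop, with its end at crop (565,155). The jar, tin and sleeve are undisturbed. Before letting go I check by depth that it is seated.

Run:
```python
from h import *
from cell import manip,cams
c=cams.capture("scene");P=cloud(c);hsv=cv2.cvtColor(c["image"],cv2.COLOR_BGR2HSV)
x=(P[...,:2]-O)@U;y=(P[...,:2]-O)@A
m=(hsv[...,1]<70)&(hsv[...,2]>70)&(x>.11)&(x<.185)&(abs(y)<.05)&(P[...,2]>.03)&(P[...,2]<.075)
from scipy.optimize import least_squares
b=m&(y>-.03)&(y<.03);p=np.c_[x[b],P[...,2][b]]
f=least_squares(lambda a:np.hypot(p[:,0]-a[0],p[:,1]-a[1])-.02,[.15,.045],loss="soft_l1",f_scale=.002);print(b.sum(),f.x*1000,"rms",np.std(f.fun)*1000,y[m].min(),y[m].max())
```

```text
194 [154.82978741  44.25199978] rms 2.8718302538868317 -0.03105015877699288 0.04632433744362935
```

The depth fit puts the roll axis at (154.8, 44.3) mm, against (153.5, 44.7) for home, so it is seated. Now I back off and lift away.

Run:
```python
from h import *
from cell import manip,cams
manip.move_linear(W(.095,.040),rate=.03)
manip.move_linear(W(.070,.16),rate=.08)
manip.move_linear(W(-.12,.22),rate=.15)
t=manip.state();print(t["clock"],t["contact_force"])
c=cams.capture("top");cv2.imwrite("pics/t3.png",c["image"])
```

```text
20.85 [-0.12825983  0.05264184 -0.22628738]
```

View pics/t3.png

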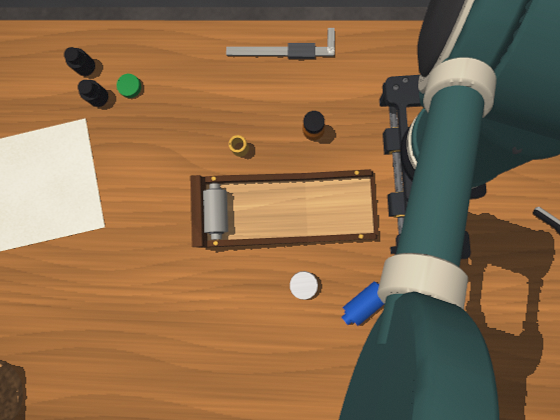

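The roll lies in the seat against the stop at (215,211). The jar (314,125), tin (304,286) and sleeve (238,145) have not moved, and the hand is clear.

```bash
python3 -c "
from cell import order
print(order.close_job())"
```

```text
the job is handed in; nothing more can be done
None
```

The roll was pushed up the slope in one slow stroke and left in its seat against the stop, with the jar, tin and sleeve unmoved, and the job was handed in at about 21 s of the 40 s allowed.

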